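# Seat the stoppers along a row of sample vials

### The job

The white stoppers of the four tall amber vials in the rack stand proud: run along the row with your fingertips in one pass, starting at the end with the carrying loop, gently pressing each stopper fully home in turn until the last one is in. Keep the fingertips over the row and within about 3 cm above the stoppers all the way from the first to the last. Do not pull any vial out, leave everything else where it stands, and finish with the hand clear.

Things in the scene. Friction and masses are not known exactly. Their poses are not given: they have to be found in the camera images.
- rack: Aluminium vial rack, 248 mm long (its own x) by 116 mm wide (its y), fixed to the bench. Origin: centre of its underside, on the bench; z up. Deck top 42 mm above the bench. A bent steel-rod carrying loop sticks out of its -x end only (to x = -156 mm, top 64 mm above the bench). The four tall vials stand in one row along x at y = +24 mm, x = -82.5, -27.5, 27.5, 82.5 mm; two short jars stand in the other row, y = -30 mm. The rack may be turned any way round.
- vial0: Tall amber glass vial, first, next to the carrying loop (rack x = -82.5 mm). 25 mm diameter, 70 mm high to its lip, stands loose and upright in its rack hole (about 1.5 mm play). Origin: centre of its underside, 10 mm above the bench; z up. Carries a white stopper.
- vial1: Tall amber glass vial, second (rack x = -27.5 mm). 25 mm diameter, 70 mm high to its lip, stands loose and upright in its rack hole (about 1.5 mm play). Origin: centre of its underside, 10 mm above the bench; z up. Carries a white stopper.
- vial2: Tall amber glass vial, third (rack x = 27.5 mm). 25 mm diameter, 70 mm high to its lip, stands loose and upright in its rack hole (about 1.5 mm play). Origin: centre of its underside, 10 mm above the bench; z up. Carries a white stopper.
- vial3: Tall amber glass vial, fourth, at the end away from the loop (rack x = 82.5 mm). 25 mm diameter, 70 mm high to its lip, stands loose and upright in its rack hole (about 1.5 mm play). Origin: centre of its underside, 10 mm above the bench; z up. Carries a white stopper.
- cap0_top (a point): Centre of the flat top of the white plastic stopper of vial 0: head 24 mm diameter, 10 mm thick, on a thin stem that slides down into the vial's neck. The top is 90 mm above the bench when fully home, 94 to 100 mm at the start (standing proud). Neighbouring stopper centres are 55 mm apart.
- cap1_top (a point): Centre of the flat top of the white plastic stopper of vial 1: head 24 mm diameter, 10 mm thick, on a thin stem that slides down into the vial's neck. The top is 90 mm above the bench when fully home, 94 to 100 mm at the start (standing proud). Neighbouring stopper centres are 55 mm apart.
- cap2_top (a point): Centre of the flat top of the white plastic stopper of vial 2: head 24 mm diameter, 10 mm thick, on a thin stem that slides down into the vial's neck. The top is 90 mm above the bench when fully home, 94 to 100 mm at the start (standing proud). Neighbouring stopper centres are 55 mm apart.
- cap3_top (a point): Centre of the flat top of the white plastic stopper of vial 3: head 24 mm diameter, 10 mm thick, on a thin stem that slides down into the vial's neck. The top is 90 mm above the bench when fully home, 94 to 100 mm at the start (standing proud). Neighbouring stopper centres are 55 mm apart.
- cap0 (a joint): How far stopper 0 has been pushed in, m: 0 = standing 9 mm proud, 0.009 = fully home (head on the vial's lip, a hard stop); starts at 0 to 0.005. About 3 N pushes it down; it stays where it is left.
- cap1 (a joint): How far stopper 1 has been pushed in, m: 0 = standing 9 mm proud, 0.009 = fully home (head on the vial's lip, a hard stop); starts at 0 to 0.005. About 3 N pushes it down; it stays where it is left.
- cap2 (a joint): How far stopper 2 has been pushed in, m: 0 = standing 9 mm proud, 0.009 = fully home (head on the vial's lip, a hard stop); starts at 0 to 0.005. About 3 N pushes it down; it stays where it is left.
- cap3 (a joint): How far stopper 3 has been pushed in, m: 0 = standing 9 mm proud, 0.009 = fully home (head on the vial's lip, a hard stop); starts at 0 to 0.005. About 3 N pushes it down; it stays where it is left.
- jar0: Short amber screw-cap jar in the rack's other row (rack x = -55 mm, y = -30 mm), 34 mm diameter, cap top about 66 mm above the bench. Loose; bystander, leave alone. Origin: centre of its underside.
- jar1: The same short jar at rack x = +55 mm, y = -30 mm. Loose; bystander, leave alone. Origin: centre of its underside.
- beaker: Glass beaker, 64 mm diameter, 75 mm high, standing beside the rack, on the vials' side. Loose; bystander, leave alone. Origin: centre of its underside.
- bulb: Dark rubber pipette bulb, 52 mm diameter, 62 mm high, standing beside the rack, on the jars' side. Loose; bystander, leave alone. Origin: centre of its underside.
- dish: White shallow dish, 84 mm diameter, 16 mm high, off the rack's end away from the loop. Loose; bystander, leave alone. Origin: centre of its underside.
- flask: Large amber bottle, 72 mm diameter, 150 mm high, to the left. Loose; bystander, leave alone. Origin: centre of its underside.
- spatula: Steel spatula, 190 mm long, lying on the bench to the right. Loose; bystander, leave alone. Origin: middle of its length, underside.
There are look-alikes about, which are no part of the job. Leave any black, purple or yellow look-alike of the vial3 alone.

How it is judged:
By the outcome, as a careful person would: the job done as asked, in the order asked, and still so for the second after the job is handed in, with the robot touching nothing.
It also fails if it takes over 42 s, if anything falls off the work surface, if the arm or the gripper's body presses on something with over 40 N, if the wrist force passes 120 N, or if a joint passes its speed limit or range.

### The arm

A 6-joint arm with a two-finger parallel gripper is mounted at the origin on the work surface. World frame = base frame: x ahead of the robot, y to its left, z up, the work surface at z = 0. Lengths are in mm, angles in rad, forces in N, time in s.
With the tool pointing down it reaches from about 275 to 875 mm from the base axis. Payload 12.5 kg.
Tool frame: the origin (TCP) lies between the finger pads; the fingertips stand 14 mm ahead of it and the grasp point (between the pads) lies 5 mm behind it; z points along the fingers, y is the direction in which the jaws open and shut (so a half turn about z gives the same grasp; the last joint's range is limited). The gripper opens to 85 mm and grips with 20 to 120 N. Pads are 22 mm wide; open, the fingers measure 114 mm over their backs; the gripper's body (76 mm by 85 mm) begins 54 mm behind the grasp point. The pads swing forward as they close: fully open they stand 13 mm farther back than shut.
Start: joints at [-1.383, 0.351, 1.652, -0, 1.139, -0.085], TCP at [148.206, -529.641, 210.29] pointing down, gripper open.
Joint ranges: [-2.75, 2.75], [-0.79, 2.1], [0.01, 2.65], [-1.57, 4.71], [0.07, 3.14], [-2.87, 2.87]. Speed limits (rad/s): [2.22, 2.22, 2.79, 3.14, 3.14, 3.14].

### API

Orientations are given as a unit quaternion [w, x, y, z].
In Python, from cell import env gives the robot as it stands.
- The arm moves only by the tool carry_out, never from a script. Its argument "rows" is a list of rows, each a list of 7 numbers: the closure, from 0 (fully open) to 1 (shut), then the shift along the tool's x, y, z in cm, then the turn, a rotation vector about the tool's x, y, z in degrees. In form: [[jaw, x, y, z, wx, wy, wz], ...]. A call has 1 to 20 rows; each row shifts and turns the pose as measured when the row begins, along the tool's axes as they then stand; what a row does not reach is not made up. A row lasts 1/10 s, in which the tool goes at most 50 mm and 8.59 degrees, less where a joint would pass 70% of its speed; a pose out of reach is approached as far as the arm can. A call with a gripper value outside its range is refused whole. The fingers move at their own pace and stop on an object; "force" is the grip in N (left out, the last holds). Time passes only in rows, so rows that do not move let the fingers close. It gives the time, the measured TCP pose, the force and the opening at its end, in the units of the state.
- env.sense(): the state, without advancing time (a new reading comes with each control period).
- env.read_camera(name): name is "scene" or "top" or "wrist"; returns a dict with "color" (420x560x3 uint8, red, green, blue), "camera_matrix" (3x3 intrinsics, pixels), "distortion" ([k1, k2, p1, p2, k3] as OpenCV has them; the pictures are not rectified), "eye" and "rotation" of the camera in the world. Camera axes: x right, y down, z forward; pixel columns grow to the right and rows downward; lengths in mm; the calibration is good to about 2 mm. A picture is of the moment at which its call begins. There is no depth.
- env.sign_off(): hands the job in, once; it reports no verdict.
Trained networks look in the newest picture that a camera, given by its name, has taken for a name from the list of things; names that differ only in an ending like _2 or _b are one class to them, and where a whole thing is asked for, a point or a joint stands for the part that bears it (a point fixed in the world has none). Each returns a list of dicts, best first, with "conf" (0 to 1); they miss things now and then, are a little off and sometimes report something else, mostly with a low value. They report only what shows in the picture. A call takes as long as a camera call. They do not tell look-alikes from the thing itself.
- env.find_in(query, camera): "xyz" ([x, y, z] in mm, in world coordinates, good to about 4 mm: the middle of the surface that is visible of it).
The state is a dict: "t": time; "joint_pos": joint angles; "qvel": joint speeds; "tau": joint torques, N m; "tcp_pos": TCP position; "orientation": TCP orientation; "wrist_force": force on the tool from outside, world axes, zero at the start; "torque": the same for the moment, N m; "grip_width": opening from 0.0 (shut) to 1.0 (fully open).
Only numpy, scipy, OpenCV 4.12 (cv2) and the standard library are available. Lean on these libraries where they do the work, as an engineer would, in place of code of your own. Each camera call takes 0.05 s, during which the arm holds its last target.

## Working session

There is one attempt and no reset: what is moved stays moved. The work goes in short steps, Python scripts to look and compute and a tool call to move; the robot and the scene stay as the last step left them, time stands still between calls to the robot, and variables do not carry over. Pictures are saved under pics/ and viewed, and the job is handed in when it is done.

Besides the shell and the picture viewer there is one more tool, called by a JSON object that holds its "method" and its "body". carry_out: Moves the arm, as the interface text tells. Its arguments: {"type":"object","properties":{"rows":{"type":"array","items":{"type":"array","items":{"type":"number"}}},"force":{"type":"number"}},"required":["rows"]}

```bash
ls; mkdir -p pics
python3 - <<'E'
from cell import env
import cv2
s=env.sense();print(s)
for n in ["scene","top"]:
    r=env.read_camera(n);cv2.imwrite(f"pics/{n}0.png",r["color"][:,:,::-1])
    print(n,r["eye"],r["rotation"],r["camera_matrix"],r["distortion"])
    for q in ["rack","vial0","cap0_top","vial3","beaker","bulb","dish","flask","jar0"]:
        print(q,[( [round(v) for v in d["xyz"]],round(d["conf"],2)) for d in env.find_in(q,n)])
E
```

```text
pics
{'t': 0.0, 'joint_pos': array([-1.38256380e+00,  3.51228635e-01,  1.65246995e+00, -1.04760594e-05,
        1.13909705e+00, -8.45982326e-02]), 'qvel': array([ 1.12838469e-07, -1.54882466e-03,  1.75747513e-03, -1.57502906e-04,
        6.70955957e-04, -4.34404919e-04]), 'tau': array([ 1.64306257e-03, -5.06103408e+01, -2.91406578e+01,  1.06638647e-04,
        4.45485406e-03,  3.37509425e-05]), 'tcp_pos': array([ 148.15429556, -529.2782053 ,  209.74517012]), 'orientation': array([-6.00437745e-04,  9.90709364e-01,  1.35994829e-01, -3.59033937e-05]), 'wrist_force': array([-0.39210283, -0.96247153, -0.01055311]), 'torque': array([-0.00946713,  0.01526506, -0.01469075]), 'grip_width': 0.9998073764548985}
scene [1707.57021333  302.39255497  945.7798951 ] [-0.27587277  0.54998265  0.70318406 -0.35629409] [[521.90291593   0.         275.15089346]
 [  0.         521.90291593 207.50866392]
 [  0.           0.           1.        ]] [0.03036074 0.         0.         0.         0.        ]
rack [([586, 26, 40], 0.59)]
vial0 [([717, -45, 49], 0.74), ([564, 158, 53], 0.72), ([612, 59, 73], 0.69),
[... 712 characters left out ...]
[393.44579922   0.         280.34718317]
 [  0.         393.44579922 201.79895753]
 [  0.           0.           1.        ]] [-0.01662345  0.          0.          0.          0.        ]
rack [([518, 14, 44], 0.93)]
vial0 [([683, 154, 80], 0.6), ([706, -48, 69], 0.58), ([493, 31, 100], 0.47), ([544, 41, 101], 0.46), ([595, 57, 98], 0.42)]
cap0_top []
vial3 [([683, 154, 80], 0.6), ([706, -48, 69], 0.58), ([493, 31, 100], 0.47), ([544, 41, 101], 0.46), ([595, 57, 98], 0.42)]
beaker [([546, 46, 102], 0.75), ([464, 148, 20], 0.65), ([480, -29, 71], 0.51), ([496, 34, 95], 0.49)]
bulb [([592, -102, 34], 0.6)]
dish [([707, 67, 4], 0.9)]
flask [([446, 478, 104], 0.83)]
jar0 [([475, -29, 66], 0.65)]
```

Run:
```python
import cv2
a=cv2.imread("pics/scene0.png");b=cv2.imread("pics/top0.png")
cv2.imwrite("pics/scene0c.png",cv2.resize(a[120:330,150:430],None,fx=2.8,fy=2.8,interpolation=cv2.INTER_CUBIC))
cv2.imwrite("pics/top0c.png",cv2.resize(b[60:200,180:360],None,fx=4.2,fy=4.2,interpolation=cv2.INTER_CUBIC))
```

```text
(no output)
```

View pics/scene0.png

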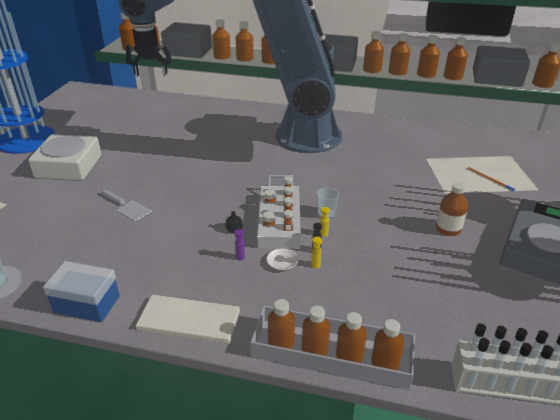

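View pics/top0.png

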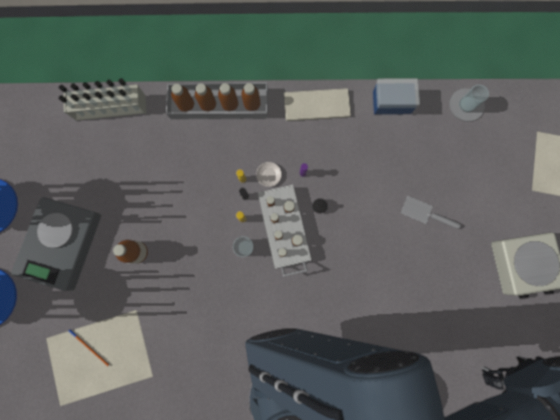

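View pics/scene0c.png

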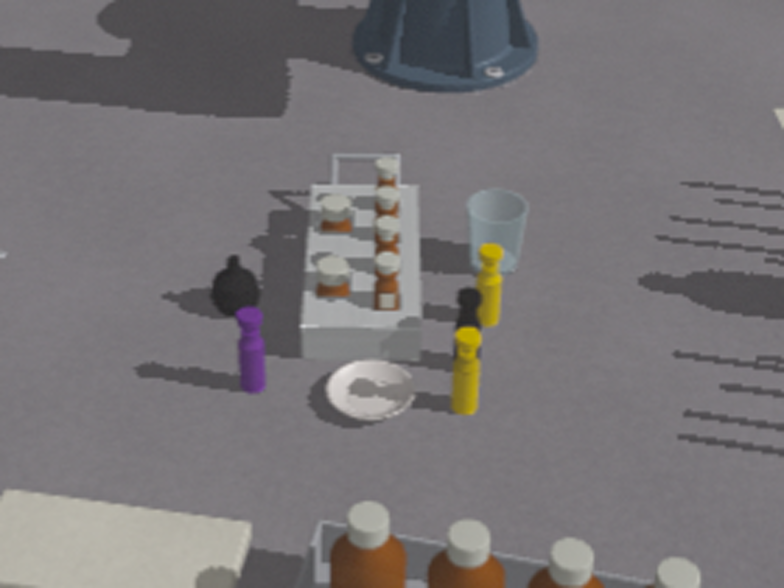

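View pics/top0c.png

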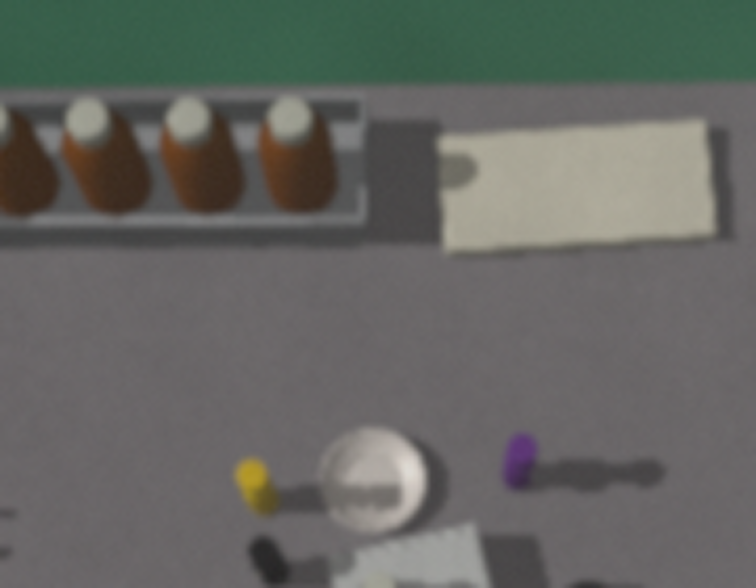

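```bash
cat > h.py <<'E'
import numpy as np,cv2
from scipy.spatial.transform import Rotation as R
def ray(r,uv):
    p=cv2.undistortPoints(np.array([[uv]],float),r["camera_matrix"],np.array(r["distortion"]))[0,0]
    q=np.array(r["rotation"]);q=R.from_quat(q[[1,2,3,0]]) if q.shape==(4,) else R.from_matrix(q)
    return np.array(r["eye"]),q.apply([p[0],p[1],1])
def at(r,uv,z):
    e,d=ray(r,uv);return e+d*(z-e[2])/d[2]
def proj(r,P):
    q=np.array(r["rotation"]);M=R.from_quat(q[[1,2,3,0]]).as_matrix().T
    return cv2.projectPoints(np.array(P,float).reshape(-1,3),cv2.Rodrigues(M)[0],-M@np.array(r["eye"]),r["camera_matrix"],np.array(r["distortion"]))[0][:,0]
E
python3 - <<'E'
from h import *
b=cv2.imread("pics/top0.png");a=cv2.imread("pics/scene0.png")
cv2.imwrite("pics/t1.png",cv2.resize(b[175:285,240:340],None,fx=5.4,fy=5.4,interpolation=cv2.INTER_CUBIC))
cv2.imwrite("pics/s1.png",cv2.resize(a[165:255,245:315],None,fx=6.5,fy=6.5,interpolation=cv2.INTER_CUBIC))
E
```

```text
(no output)
```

View pics/t1.png

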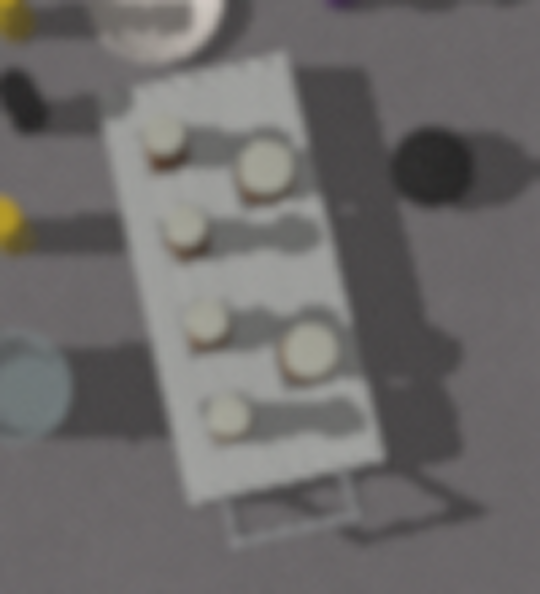

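View pics/s1.png

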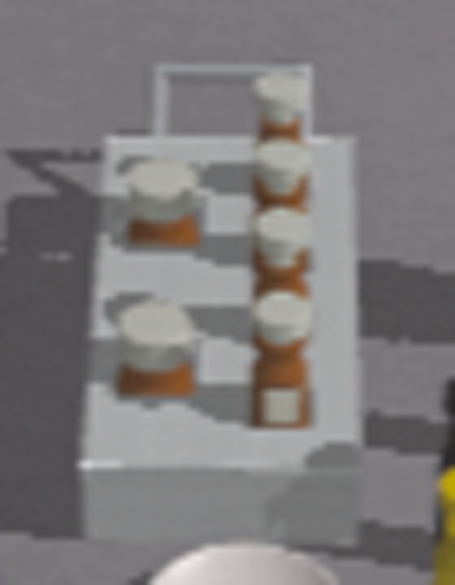

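The top crop shows the rack with its loop at the bottom, near the robot, at about (292,270). The white stoppers run from there at (282,252), (278,234), (274,217), (270,200). Anything that could be mistaken for them lies outside that row: the yellow vials at (240,176) and (240,215), black (244,193), purple (304,169), and the jars at (297,240) and (289,206).

Run:
```python
from h import *
from cell import env
from scipy.optimize import least_squares
t=env.read_camera("top");s=env.read_camera("scene")
T=np.array([(230,416),(207,322),(186,228),(165,137)])/5.4+[240,175]-.41
S=np.array([(280,89),(283,158),(284,226),(283,312)])/6.5+[245,165]-.42
for i in range(4): print(at(t,T[i],97).round(1),at(s,S[i],97).round(1))
L=np.array([-82.5,-27.5,27.5,82.5])
def P(v):
    c,n=np.cos(v[2]),np.sin(v[2]);return np.array([[v[0]+c*x-n*24,v[1]+n*x+c*24,z] for x,z in zip(L,v[3:])])
f=lambda v:np.r_[(proj(t,P(v))-T).ravel(),(proj(s,P(v))-S).ravel(),(v[3:]-97)/4]
r=least_squares(f,[520,14,.2,97,97,97,97]);print(r.x.round(3),P(r.x).round(1));print(f(r.x).round(2))
o=[(-156,0,60)]
```

```text
[442.1  21.9  97. ] [442.7  20.5  97. ]
[494.6  34.6  97. ] [496.6  34.3  97. ]
[548.   46.4  97. ] [547.   46.3  97. ]
[600.3  58.4  97. ] [607.   59.6  97. ]
[5.2718e+02 1.6736e+01 2.2900e-01 9.6622e+01 9.6323e+01 9.7560e+01
 9.4637e+01] [[441.4  21.3  96.6]
 [494.9  33.9  96.3]
 [548.5  46.4  97.6]
 [602.1  58.9  94.6]]
[ 0.2   0.26  0.26 -0.08  0.01 -0.2  -0.14 -0.41  0.37 -0.09 -0.02 -0.14
 -0.09  0.15  0.14 -0.41 -0.09 -0.17  0.14 -0.59]
```

{"method": "carry_out", "body": {"rows": [[1,3,-3.2,0,0,0,0],[1,3,-3.2,0,0,0,0],[1,3,-3.2,0,0,0,0],[1,3,-3.2,0,0,0,0],[1,3,-3.2,0,0,0,0],[1,3,-3.2,0,0,0,0],[1,3,-3.2,0,0,0,0],[1,3,-3.2,0,0,0,0],[1,3,-3.2,0,0,0,0],[1,3,-3.2,0,0,0,0],[1,3,-3.2,0,0,0,0],[1,3,-3.2,0,0,0,0],[1,2,-2,0,0,0,0],[1,0,0,0,0,0,2.5]], "force": 20}}

```text
t: 2.5
tcp_pos: [414.3, -20.1, 211.1]
orientation: [0.003, 0.994, 0.112, 0.003]
wrist_force: [-0.4, -0.4, 0.1]
grip_width: 0.001
```

```bash
cat > g.py <<'E'
from h import *
from cell import env
import sys
s=env.sense();q=s["orientation"];r=R.from_quat(q[[1,2,3,0]])
print(s["t"],s["tcp_pos"].round(1),r.as_matrix().round(3),s["wrist_force"].round(1),s["grip_width"])
C=np.array([[441.4,21.3],[494.9,33.9],[548.5,46.4],[602.1,58.9]])
for c in C: print("tool delta cm to TCP z104:",(r.inv().apply(np.r_[c,104]-s["tcp_pos"])/10).round(2))
th=np.array([np.cos(.229),np.sin(.229),0]);print("row dir in tool",r.inv().apply(th).round(3))
E
python3 g.py
```

```text
2.5 [414.3 -20.1 211.1] [[ 0.975  0.223  0.007]
 [ 0.223 -0.975 -0.004]
 [ 0.006  0.006 -1.   ]] [-0.4 -0.4  0.1] 0.0009228436890711605
tool delta cm to TCP z104: [ 3.5  -3.5  10.71]
tool delta cm to TCP z104: [ 9.   -3.53 10.75]
tool delta cm to TCP z104: [14.5  -3.55 10.78]
tool delta cm to TCP z104: [20.01 -3.58 10.81]
row dir in tool [ 1.    -0.004  0.006]
```

{"method": "carry_out", "body": {"rows": [[1,1.8,-1.8,2,0,0,0],[1,1.7,-1.7,2,0,0,0],[1,0,0,3,0,0,0],[1,0,0,0,0,0,0]]}}

```text
t: 2.9
tcp_pos: [443.5, 24.5, 140.3]
orientation: [0.003, 0.994, 0.113, 0.005]
wrist_force: [-0.5, -0.5, 0.5]
grip_width: 0.001
```

```bash
python3 g.py
python3 - <<'E'
from cell import env
from h import *
for n in ["wrist","scene","top"]:
    r=env.read_camera(n);im=r["color"][:,:,::-1].copy()
    if n=="wrist":
        print(r["eye"],r["rotation"])
        for x,y in [[441.4,21.3],[494.9,33.9],[548.5,46.4],[602.1,58.9]]:
            p=proj(r,[x,y,97])[0]; print(p); 
            if abs(p).max()<2000: cv2.drawMarker(im,tuple(int(v) for v in p),(0,0,255))
    elif n=="scene": im=cv2.resize(im[145:265,225:335],None,fx=4.8,fy=4.8,interpolation=2)
    else: im=cv2.resize(im[175:285,240:340],None,fx=5.4,fy=5.4,interpolation=2)
    cv2.imwrite(f"pics/{n}2.png",im)
E
```

```text
2.9 [443.5  24.5 140.3] [[ 0.974  0.224  0.011]
 [ 0.224 -0.974 -0.005]
 [ 0.01   0.007 -1.   ]] [-0.5 -0.5  0.5] 0.0010286947405458333
tool delta cm to TCP z104: [-0.31  0.24  3.63]
tool delta cm to TCP z104: [5.18 0.21 3.68]
tool delta cm to TCP z104: [10.69  0.19  3.73]
tool delta cm to TCP z104: [16.19  0.18  3.79]
row dir in tool [ 1.    -0.003  0.01 ]
[517.55865339  42.25887691 304.23854501] [ 0.11751292  0.77373441 -0.61605358 -0.0894638 ]
[286.68301944 231.00674385]
[286.52419172 149.09718788]
[286.53714118  53.74309034]
[286.54007296 -57.21878702]
```

View pics/wrist2.png

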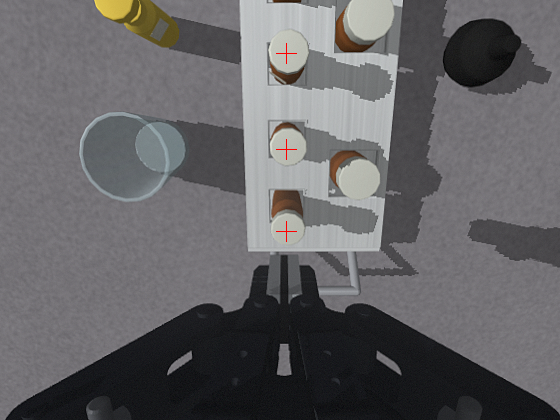

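View pics/scene2.png

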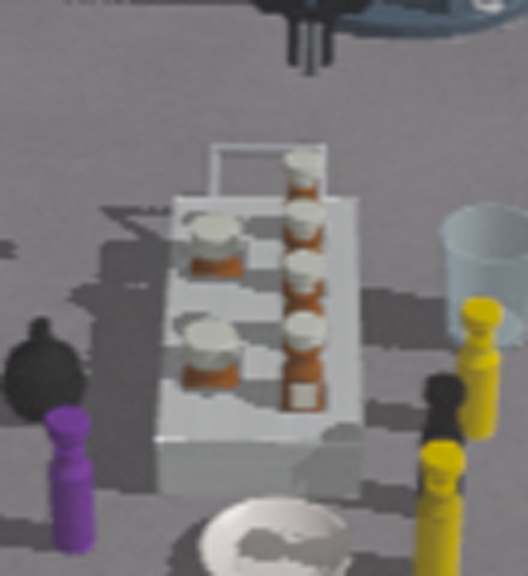

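Run:
```python
from cell import env
from h import *
s=env.sense();print(s["t"],s["tcp_pos"],s["qvel"].round(3))
q=s["orientation"];r_=R.from_quat(q[[1,2,3,0]])
for n in ["wrist","scene"]:
    r=env.read_camera(n);im=r["color"][:,:,::-1].copy()
    P=[s["tcp_pos"]+r_.apply([x,0,k]) for x in (-11,0,11) for k in (14,)]
    print(n,proj(r,P).round(1))
    for p in proj(r,P): cv2.circle(im,tuple(int(v) for v in p),1,(0,0,255),-1)
    im=im[200:330,200:380] if n=="wrist" else im[145:225,245:335]
    cv2.imwrite(f"pics/{n}3.png",cv2.resize(im,None,fx=4.2,fy=4.2,interpolation=2))
```

```text
3.05 [445.77777601  23.77432081 144.00118944] [-0.005 -0.014 -0.003  0.    -0.004  0.   ]
wrist [[283.2 261. ]
 [283.2 244.1]
 [283.2 226.6]]
scene [[288.6 167.6]
 [288.6 169.5]
 [288.6 171.5]]
```

View pics/wrist3.png

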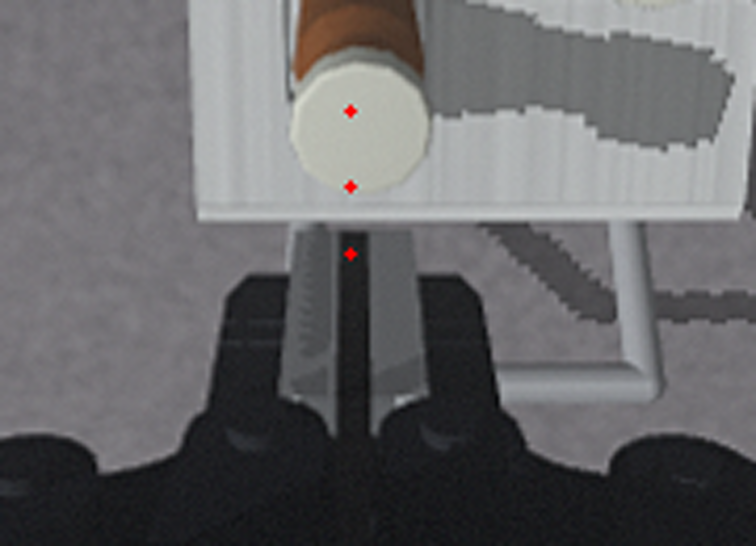

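View pics/scene3.png

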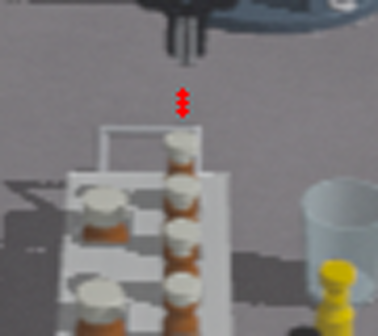

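Run:
```python
from cell import env
from h import *
s=env.sense();print(s["t"],s["tcp_pos"],s["qvel"].round(3))
q=s["orientation"];r_=R.from_quat(q[[1,2,3,0]])
w=env.read_camera("wrist");sc=env.read_camera("scene");t=env.read_camera("top")
for x in (-11,0,11):
  for k in (-30,-20,-10,0,14):
    P=s["tcp_pos"]+r_.apply([x,0,k]); print(x,k,proj(w,P)[0].round(1),proj(sc,P)[0].round(1))
cv2.imwrite("pics/w4.png",cv2.resize(w["color"][200:400,150:420,::-1],None,fx=2.9,fy=2.9,interpolation=2))
cv2.imwrite("pics/s4.png",cv2.resize(sc["color"][60:220,220:360,::-1],None,fx=3.7,fy=3.7,interpolation=2))
cv2.imwrite("pics/t4.png",cv2.resize(t["color"][175:285,240:340,::-1],None,fx=5.4,fy=5.4,interpolation=2))
```

```text
3.15 [445.93196264  23.64738    144.2486431 ] [-0.     0.     0.005  0.001 -0.006  0.002]
-11 -30 [282.9 303.2] [288.8 154.4]
-11 -20 [282.9 291.7] [288.8 157.5]
-11 -10 [283.  281.5] [288.7 160.5]
-11 0 [283.1 272.3] [288.6 163.4]
-11 14 [283.1 261. ] [288.5 167.5]
0 -30 [282.9 282.6] [288.8 156.4]
0 -20 [282.9 272.1] [288.8 159.4]
0 -10 [283.  262.7] [288.7 162.4]
0 0 [283.1 254.4] [288.6 165.4]
0 14 [283.1 244.1] [288.5 169.5]
11 -30 [282.9 261. ] [288.8 158.3]
11 -20 [282.9 251.6] [288.8 161.3]
11 -10 [283.  243.2] [288.7 164.3]
11 0 [283.1 235.8] [288.6 167.3]
11 14 [283.1 226.6] [288.5 171.5]
```

View pics/w4.png

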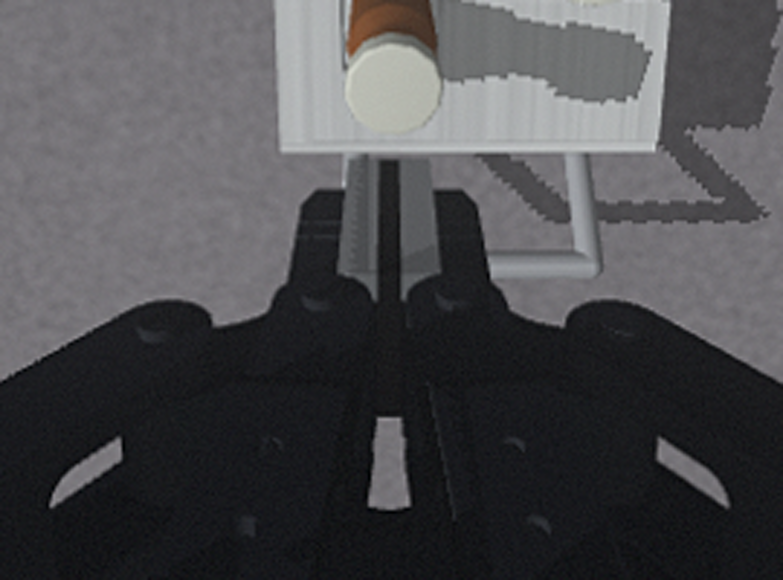

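View pics/s4.png

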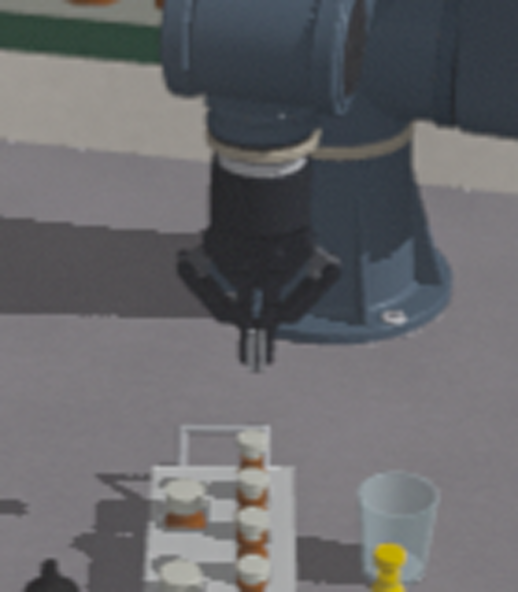

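View pics/t4.png

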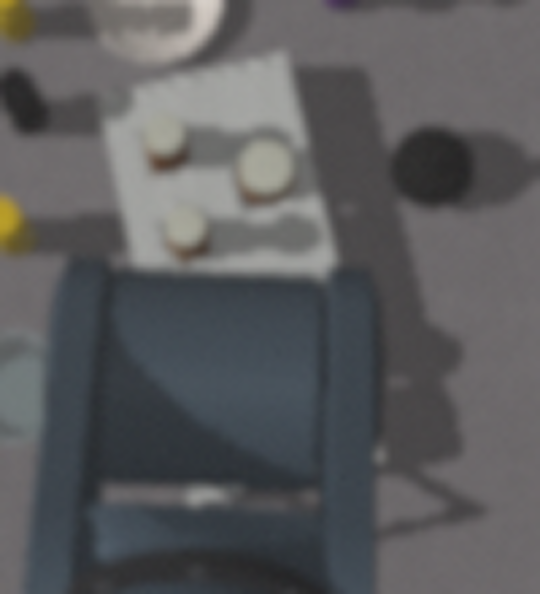

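The pad ends appear in both views (wrist row 254, scene row 160). They sit about 30 mm higher than the nominal 14 mm offset would put them, so I'll come down in small steps and watch the force.

{"method": "carry_out", "body": {"rows": [[1,-0.5,0.1,0.5,0,0.4,0],[1,0,0,1,0,0,0],[1,0,0,0.5,0,0,0],[1,0,0,0,0,0,0]]}}

```text
t: 3.7
tcp_pos: [441.0, 21.0, 122.6]
orientation: [0.003, 0.994, 0.112, 0.013]
wrist_force: [0.3, 0.1, 0.2]
grip_width: -0.001
```

```bash
cat > v.py <<'E'
from cell import env
from h import *
import sys
k=sys.argv[1]
w=env.read_camera("wrist");sc=env.read_camera("scene")
a=cv2.resize(w["color"][130:310,210:360,::-1],None,fx=3.2,fy=3.2,interpolation=2)
b=cv2.resize(sc["color"][110:255,250:320,::-1],None,fx=4,fy=4,interpolation=2)[:576,:300]
h=min(a.shape[0],b.shape[0]);cv2.imwrite(f"pics/{k}.png",np.hstack([a[:h],b[:h]]))
E
python3 v.py v5; python3 g.py
```

```text
3.8 [441.4  21.  123.2] [[ 0.975  0.222  0.027]
 [ 0.222 -0.975 -0.004]
 [ 0.026  0.01  -1.   ]] [-0.7  0.  -0. ] -0.0016564234282717308
tool delta cm to TCP z104: [-0.04 -0.05  1.92]
tool delta cm to TCP z104: [ 5.45 -0.09  2.06]
tool delta cm to TCP z104: [10.96 -0.11  2.21]
tool delta cm to TCP z104: [16.46 -0.14  2.35]
row dir in tool [ 1.    -0.005  0.026]
```

View pics/v5.png

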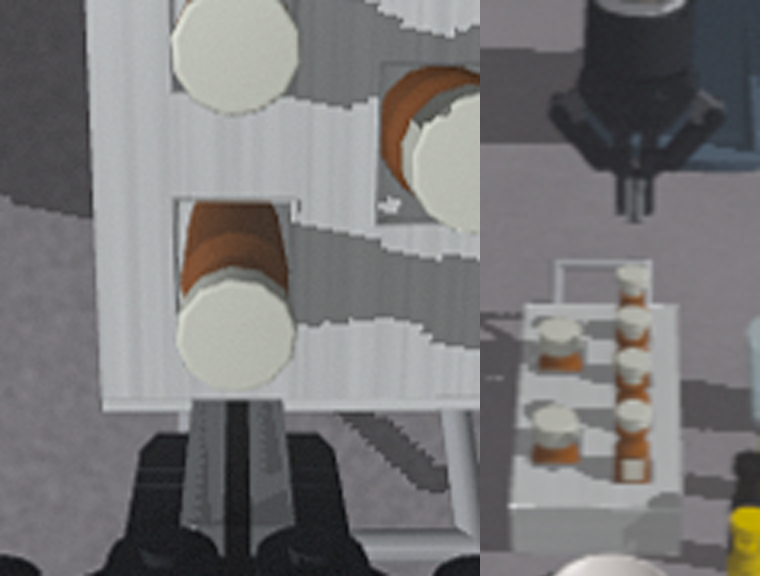

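{"method": "carry_out", "body": {"rows": [[1,0,0,0.4,0,-1.5,0],[1,0,0,0.4,0,0,0],[1,0,0,0,0,0,0]]}}

```text
t: 4.1
tcp_pos: [442.0, 21.0, 114.8]
orientation: [0.005, 0.994, 0.112, -0.001]
wrist_force: [-0.4, -0.4, 0.2]
grip_width: -0.002
```

```bash
python3 g.py
```

```text
4.1 [442.   21.  114.8] [[ 0.975  0.222  0.   ]
 [ 0.222 -0.975 -0.01 ]
 [-0.002  0.01  -1.   ]] [-0.4 -0.4  0.2] -0.0015020824556949827
tool delta cm to TCP z104: [-0.04 -0.05  1.08]
tool delta cm to TCP z104: [ 5.45 -0.09  1.07]
tool delta cm to TCP z104: [10.96 -0.12  1.05]
tool delta cm to TCP z104: [16.46 -0.15  1.04]
row dir in tool [ 1.    -0.005 -0.002]
```

{"method": "carry_out", "body": {"rows": [[1,0,0,0.3,0,0,0],[1,0,0,0.3,0,0,0],[1,0,0,0,0,0,0]]}}

```text
t: 4.4
tcp_pos: [442.0, 21.0, 108.2]
orientation: [0.005, 0.994, 0.112, -0.001]
wrist_force: [-0.3, -0.2, 0.2]
grip_width: 0.0
```

```bash
python3 v.py v6;python3 g.py|head -4
```

```text
4.5 [442.2  21.  108.5] [[ 0.975  0.222  0.   ]
 [ 0.222 -0.975 -0.01 ]
 [-0.002  0.01  -1.   ]] [-0.1 -1.2  0.1] -0.0018840081924659923
tool delta cm to TCP z104: [-0.07 -0.05  0.45]
```

View pics/v6.png

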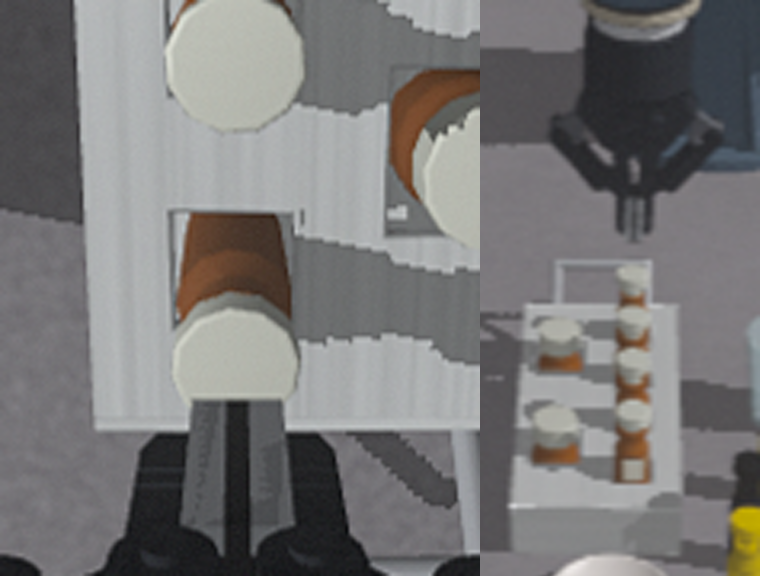

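{"method": "carry_out", "body": {"rows": [[1,0,0,0.4,0,0,0],[1,0,0,0.4,0,0,0],[1,0,0,0.4,0,0,0],[1,0,0,0,0,0,0]]}}

```text
t: 4.9
tcp_pos: [442.2, 20.8, 95.6]
orientation: [0.005, 0.994, 0.112, -0.0]
wrist_force: [-1.0, 0.4, 0.7]
grip_width: 0.0
```

```bash
python3 v.py v7;python3 g.py|head -4
```

```text
5.0 [442.5  20.8  96.1] [[ 0.975  0.222  0.002]
 [ 0.222 -0.975 -0.01 ]
 [-0.001  0.01  -1.   ]] [0.4 0.1 0.2] 0.0015337181410997412
tool delta cm to TCP z104: [-0.1  -0.06 -0.79]
```

View pics/v7.png

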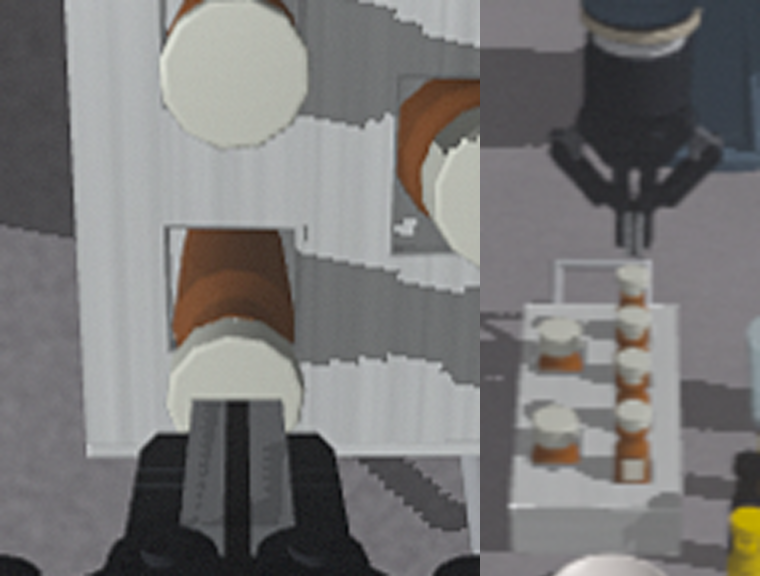

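{"method": "carry_out", "body": {"rows": [[1,-0.1,0,0.4,0,0,0],[1,0,0,0.4,0,0,0],[1,0,0,0,0,0,0]]}}

```text
t: 5.3
tcp_pos: [441.6, 20.5, 87.6]
orientation: [0.005, 0.994, 0.112, 0.0]
wrist_force: [-0.1, -0.2, -0.5]
grip_width: 0.004
```

```bash
python3 v.py v8;python3 g.py|head -4
```

```text
5.4 [441.7  20.5  88. ] [[ 0.975  0.222  0.002]
 [ 0.222 -0.975 -0.01 ]
 [ 0.     0.011 -1.   ]] [ 0.2 -0.5  0.1] 0.00018442439679179355
tool delta cm to TCP z104: [-0.02 -0.07 -1.6 ]
```

View pics/v8.png

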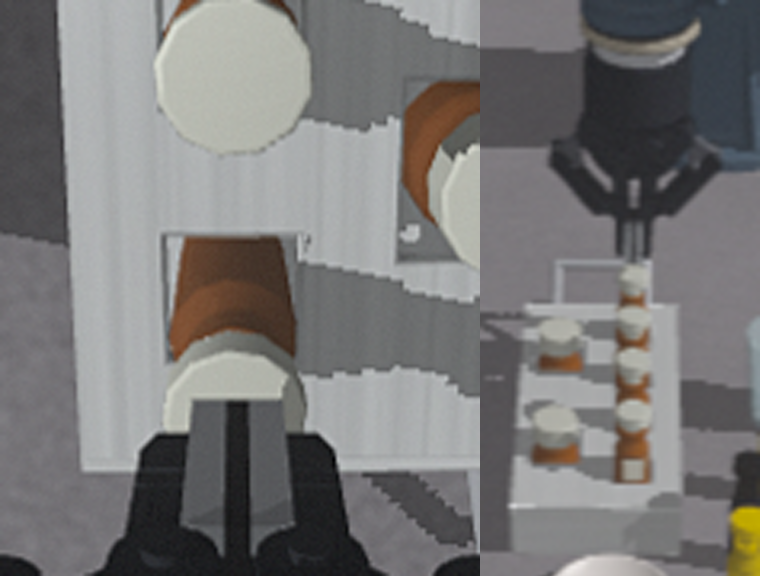

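{"method": "carry_out", "body": {"rows": [[1,0.2,0,0.3,0,0,0],[1,0,0,0.1,0,0,0]]}}

```text
t: 5.6
tcp_pos: [444.1, 20.9, 84.0]
orientation: [0.005, 0.994, 0.112, 0.001]
wrist_force: [0.2, 0.2, -0.0]
grip_width: -0.002
```

```bash
python3 g.py|head -4
```

```text
5.6 [444.1  20.9  84. ] [[ 0.975  0.222  0.003]
 [ 0.222 -0.975 -0.01 ]
 [ 0.001  0.011 -1.   ]] [ 0.2  0.2 -0. ] -0.0020025278897432748
tool delta cm to TCP z104: [-0.26 -0.08 -2.  ]
```

{"method": "carry_out", "body": {"rows": [[1,0,0,0.3,0,0,0]]}}

```text
t: 5.7
tcp_pos: [444.4, 20.9, 81.0]
orientation: [0.005, 0.994, 0.112, 0.001]
wrist_force: [0.9, -0.2, 0.2]
grip_width: 0.001
```

{"method": "carry_out", "body": {"rows": [[1,0,0,0.2,0,0,0]]}}

```text
t: 5.8
tcp_pos: [444.3, 20.9, 78.6]
orientation: [0.005, 0.994, 0.112, 0.001]
wrist_force: [0.5, 0.7, 0.4]
grip_width: -0.001
```

```bash
python3 v.py v9;python3 g.py|head -4
```

```text
5.9 [444.2  20.9  78.6] [[ 0.975  0.222  0.003]
 [ 0.222 -0.975 -0.01 ]
 [ 0.001  0.011 -1.   ]] [ 0.1  0.1 -0.1] -2.162656609605405e-05
tool delta cm to TCP z104: [-0.26 -0.07 -2.54]
```

View pics/v9.png

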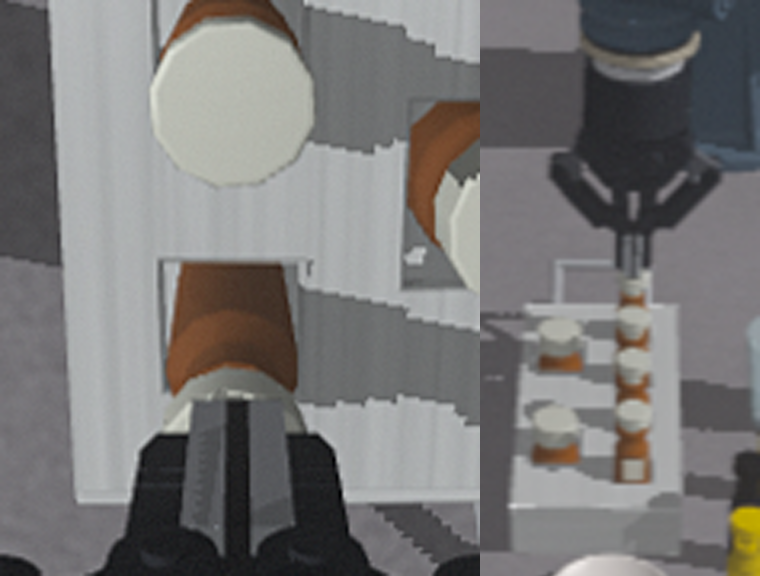

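{"method": "carry_out", "body": {"rows": [[1,0,0,0.2,0,0,0]]}}

```text
t: 6.0
tcp_pos: [444.3, 20.8, 76.7]
orientation: [0.005, 0.994, 0.112, 0.001]
wrist_force: [-1.4, -0.1, 2.2]
grip_width: 0.004
```

{"method": "carry_out", "body": {"rows": [[1,0,0,0.2,0,0,0]]}}

```text
t: 6.1
tcp_pos: [444.5, 20.8, 74.7]
orientation: [0.005, 0.994, 0.112, 0.001]
wrist_force: [-0.4, 0.0, 2.9]
grip_width: 0.001
```

{"method": "carry_out", "body": {"rows": [[1,0,0,0.2,0,0,0]]}}

```text
t: 6.2
tcp_pos: [444.7, 20.8, 72.7]
orientation: [0.005, 0.994, 0.112, 0.002]
wrist_force: [-0.6, -1.2, 3.7]
grip_width: -0.003
```

```bash
python3 v.py v10;python3 g.py|head -4
```

```text
6.3 [444.4  20.8  72.5] [[ 0.975  0.222  0.004]
 [ 0.222 -0.975 -0.01 ]
 [ 0.001  0.011 -1.   ]] [-1.   0.3 -0.5] 0.0011759391423093346
tool delta cm to TCP z104: [-0.28 -0.08 -3.15]
```

View pics/v10.png

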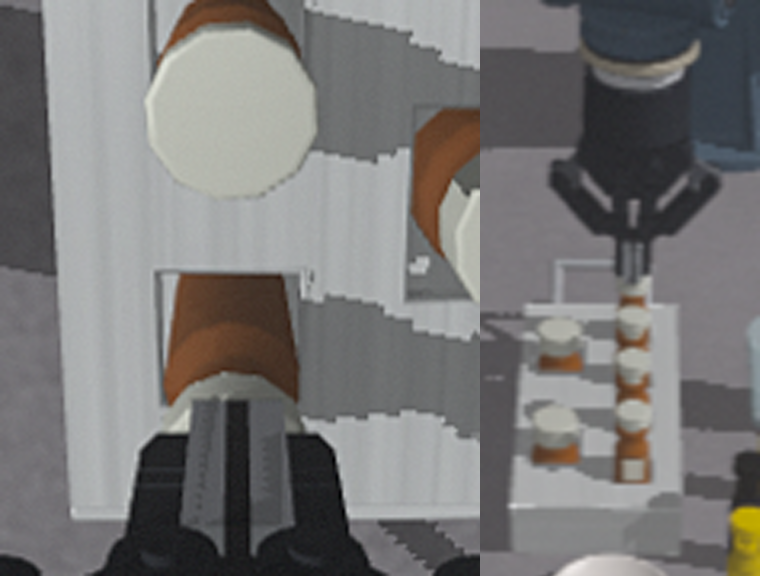

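Contact came at TCP z of about 77, with the expected 3 N or so. I'll keep pressing until the hard stop.

{"method": "carry_out", "body": {"rows": [[1,0,0,0.2,0,0,0]]}}

```text
t: 6.4
tcp_pos: [444.6, 20.8, 70.6]
orientation: [0.005, 0.994, 0.112, 0.001]
wrist_force: [0.0, -0.6, 3.0]
grip_width: -0.0
```

{"method": "carry_out", "body": {"rows": [[1,0,0,0.1,0,0,0]]}}

```text
t: 6.5
tcp_pos: [444.7, 20.8, 69.5]
orientation: [0.005, 0.994, 0.112, 0.001]
wrist_force: [-0.6, -0.3, 4.4]
grip_width: -0.002
```

{"method": "carry_out", "body": {"rows": [[1,0,0,0.1,0,0,0]]}}

```text
t: 6.6
tcp_pos: [445.1, 20.7, 68.8]
orientation: [0.005, 0.994, 0.112, 0.002]
wrist_force: [-0.8, 0.4, 20.2]
grip_width: 0.004
```

{"method": "carry_out", "body": {"rows": [[1,0,0,0.1,0,0,0]]}}

```text
t: 6.7
tcp_pos: [446.2, 20.7, 68.8]
orientation: [0.006, 0.994, 0.112, 0.003]
wrist_force: [-1.9, 0.7, 24.8]
grip_width: 0.005
```

{"method": "carry_out", "body": {"rows": [[1,0,0,-0.8,0,0,0],[1,0,0,-0.8,0,0,0],[1,0,0,0,0,0,0]]}}

```text
t: 7.0
tcp_pos: [446.1, 20.8, 85.6]
orientation: [0.006, 0.994, 0.112, 0.003]
wrist_force: [0.5, -0.4, -0.2]
grip_width: -0.001
```

```bash
python3 v.py v11;python3 g.py
```

```text
7.1 [445.7  20.8  84.9] [[ 0.975  0.222  0.006]
 [ 0.222 -0.975 -0.01 ]
 [ 0.004  0.012 -1.   ]] [ 0.4  0.2 -0.3] -0.0025269593688066277
tool delta cm to TCP z104: [-0.4  -0.12 -1.92]
tool delta cm to TCP z104: [ 5.1  -0.16 -1.9 ]
tool delta cm to TCP z104: [10.6  -0.18 -1.87]
tool delta cm to TCP z104: [16.11 -0.21 -1.85]
row dir in tool [ 1.    -0.005  0.004]
```

View pics/v11.png

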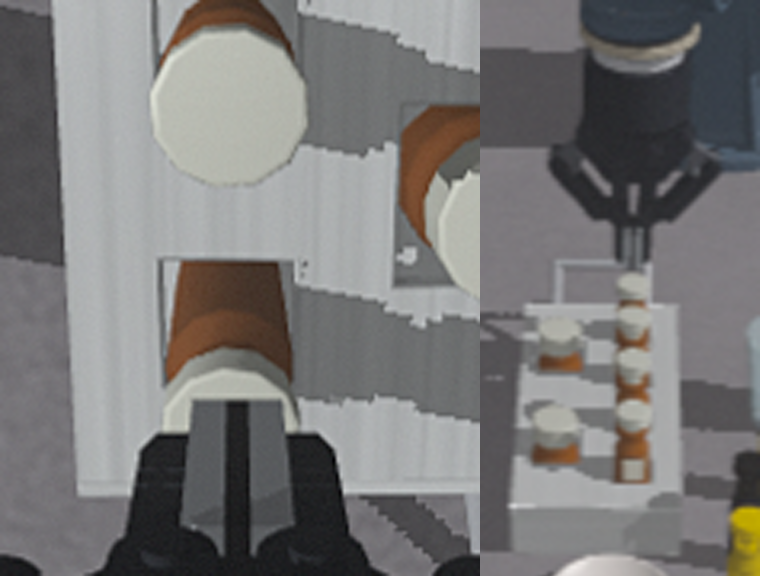

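{"method": "carry_out", "body": {"rows": [[1,2.0,-0.1,0,0,0,0],[1,2.0,0,0,0,0,0],[1,1.2,0,0,0,-0.3,0],[1,0,0,0,0,0,0]]}}

```text
t: 7.5
tcp_pos: [496.3, 33.7, 83.5]
orientation: [0.006, 0.994, 0.112, -0.001]
wrist_force: [-0.1, 0.8, -0.1]
grip_width: 0.0
```

```bash
python3 v.py v12;python3 g.py
```

```text
7.6 [494.8  33.5  83.4] [[ 0.975  0.222 -0.003]
 [ 0.222 -0.975 -0.012]
 [-0.005  0.011 -1.   ]] [ 0.3 -0.8  0.2] -0.00011032058885275806
tool delta cm to TCP z104: [-5.49  0.03 -2.03]
tool delta cm to TCP z104: [ 0.01 -0.01 -2.07]
tool delta cm to TCP z104: [ 5.51 -0.04 -2.1 ]
tool delta cm to TCP z104: [11.02 -0.07 -2.13]
row dir in tool [ 1.    -0.005 -0.006]
```

View pics/v12.png

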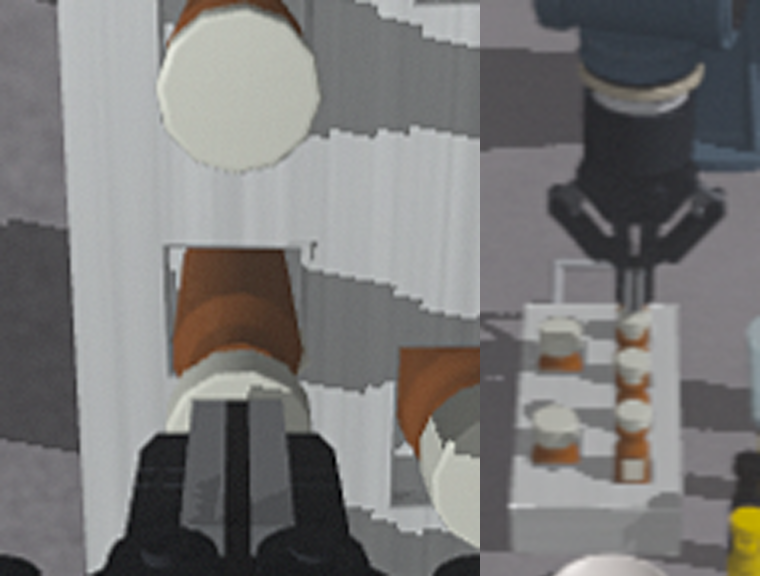

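{"method": "carry_out", "body": {"rows": [[1,0.2,0,0.3,0,0,0],[1,0,0,0.3,0,0,0],[1,0,0,0.2,0,0,0],[1,0,0,0.2,0,0,0]]}}

```text
t: 8.0
tcp_pos: [495.5, 33.5, 72.8]
orientation: [0.006, 0.994, 0.111, -0.002]
wrist_force: [0.3, 1.2, 3.4]
grip_width: -0.002
```

{"method": "carry_out", "body": {"rows": [[1,0,0,0.2,0,0,0],[1,0,0,0.1,0,0,0]]}}

```text
t: 8.2
tcp_pos: [495.6, 33.5, 69.7]
orientation: [0.006, 0.994, 0.111, -0.002]
wrist_force: [0.2, 0.5, 3.6]
grip_width: -0.001
```

{"method": "carry_out", "body": {"rows": [[1,0,0,0.1,0,0,0]]}}

```text
t: 8.3
tcp_pos: [495.8, 33.5, 68.9]
orientation: [0.006, 0.994, 0.111, -0.001]
wrist_force: [0.2, 1.4, 16.8]
grip_width: -0.004
```

{"method": "carry_out", "body": {"rows": [[1,0,0,0.1,0,0,0]]}}

```text
t: 8.4
tcp_pos: [496.7, 33.5, 68.9]
orientation: [0.006, 0.994, 0.111, -0.0]
wrist_force: [-2.8, 0.3, 21.9]
grip_width: -0.004
```

Stopper 1 is on its hard stop at z 68.9. I'll lift and move on to stopper 2.

{"method": "carry_out", "body": {"rows": [[1,0,0,-0.8,0,0,0],[1,0,0,-0.8,0,0,0],[1,1.8,0,0,0,0,0],[1,2.0,0,0,0,0,0],[1,1.6,0,0,0,0,0],[1,0,0,0,0,0,0]]}}

```text
t: 9.0
tcp_pos: [549.8, 45.9, 86.4]
orientation: [0.006, 0.994, 0.111, -0.001]
wrist_force: [-1.4, -0.2, 0.3]
grip_width: -0.001
```

```bash
python3 v.py v13;python3 g.py
```

```text
9.1 [548.   45.6  86.1] [[ 0.975  0.221 -0.003]
 [ 0.221 -0.975 -0.012]
 [-0.006  0.011 -1.   ]] [-0.2  0.1  0.7] 0.0013728785401653835
tool delta cm to TCP z104: [-10.94   0.03  -1.73]
tool delta cm to TCP z104: [-5.44 -0.01 -1.76]
tool delta cm to TCP z104: [ 0.06 -0.05 -1.79]
tool delta cm to TCP z104: [ 5.56 -0.08 -1.83]
row dir in tool [ 1.    -0.006 -0.006]
```

View pics/v13.png

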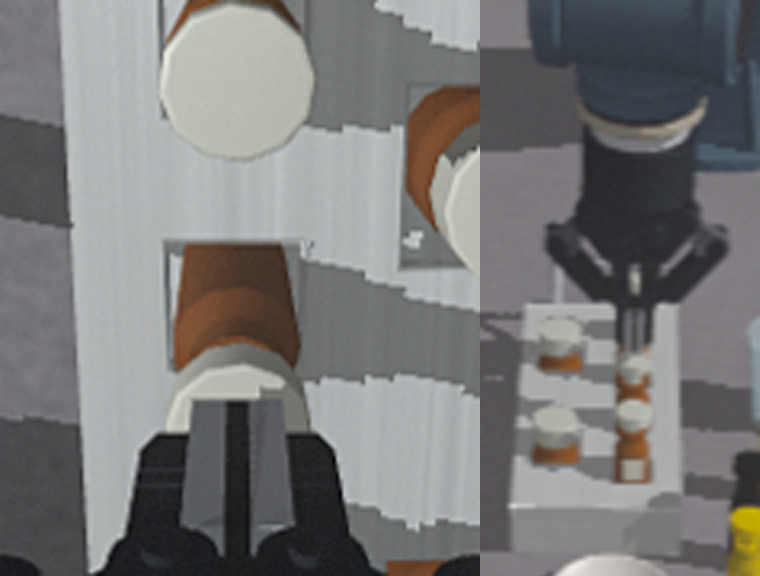

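Aligned over stopper 2: its centre column is about 236 and the pads are at about 237. Pressing.

{"method": "carry_out", "body": {"rows": [[1,0.2,0,0.3,0,0,0],[1,0,0,0.3,0,0,0],[1,0,0,0.3,0,0,0],[1,0,0,0.2,0,0,0],[1,0,0,0.2,0,0,0]]}}

```text
t: 9.6
tcp_pos: [548.3, 45.5, 72.7]
orientation: [0.006, 0.994, 0.111, -0.002]
wrist_force: [0.1, 0.2, 2.7]
grip_width: 0.005
```

{"method": "carry_out", "body": {"rows": [[1,0,0,0.2,0,0,0],[1,0,0,0.1,0,0,0]]}}

```text
t: 9.8
tcp_pos: [548.4, 45.5, 69.6]
orientation: [0.006, 0.994, 0.111, -0.002]
wrist_force: [-1.0, 0.9, 2.7]
grip_width: 0.0
```

{"method": "carry_out", "body": {"rows": [[1,0,0,0.1,0,0,0]]}}

```text
t: 9.9
tcp_pos: [548.8, 45.5, 68.9]
orientation: [0.006, 0.994, 0.111, -0.002]
wrist_force: [-1.0, 1.4, 16.2]
grip_width: -0.001
```

{"method": "carry_out", "body": {"rows": [[1,0,0,0.1,0,0,0]]}}

```text
t: 10.0
tcp_pos: [549.6, 45.6, 68.9]
orientation: [0.006, 0.994, 0.111, -0.001]
wrist_force: [-2.7, 0.3, 19.0]
grip_width: 0.0
```

{"method": "carry_out", "body": {"rows": [[1,0,0,-0.8,0,0,0],[1,0,0,-0.8,0,0,0],[1,1.8,0,0,0,0,0],[1,2.0,0,0,0,0,0],[1,1.6,0,0,0,0,0],[1,0,0,0,0,0,0]]}}

```text
t: 10.6
tcp_pos: [602.9, 57.8, 86.6]
orientation: [0.006, 0.994, 0.111, -0.002]
wrist_force: [-0.7, -0.0, 0.9]
grip_width: 0.0
```

```bash
python3 v.py v14;python3 g.py
```

```text
10.7 [601.2  57.6  86.3] [[ 0.975  0.22  -0.004]
 [ 0.22  -0.975 -0.012]
 [-0.006  0.011 -1.   ]] [-1.4  1.2 -0.5] -0.00253481174984258
tool delta cm to TCP z104: [-16.4    0.03  -1.67]
tool delta cm to TCP z104: [-10.9   -0.02  -1.71]
tool delta cm to TCP z104: [-5.4  -0.05 -1.74]
tool delta cm to TCP z104: [ 0.11 -0.09 -1.77]
row dir in tool [ 1.    -0.007 -0.006]
```

View pics/v14.png

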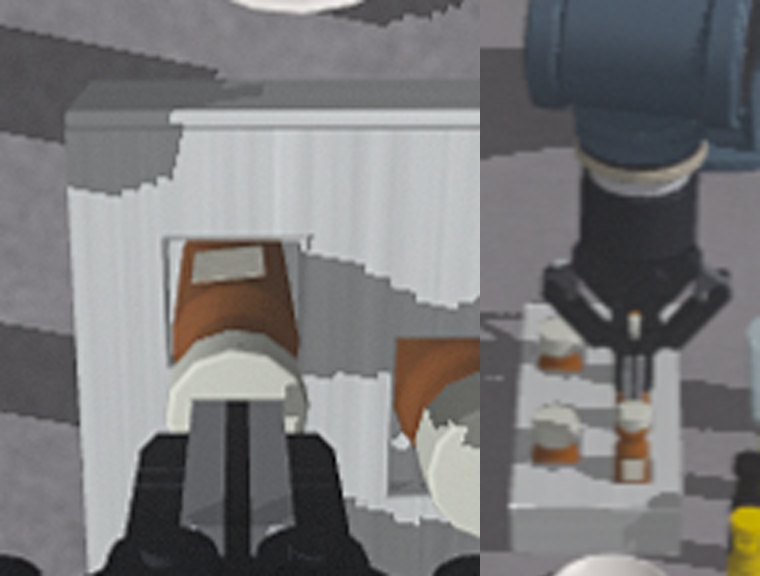

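Over stopper 3, the vial with the label, and aligned. Pressing.

{"method": "carry_out", "body": {"rows": [[1,0.3,0,0.3,0,0,0],[1,0,0,0.3,0,0,0],[1,0,0,0.3,0,0,0],[1,0,0,0.2,0,0,0],[1,0,0,0.2,0,0,0]]}}

```text
t: 11.2
tcp_pos: [602.2, 57.6, 72.5]
orientation: [0.006, 0.994, 0.111, -0.003]
wrist_force: [-1.3, 1.0, 3.3]
grip_width: -0.003
```

{"method": "carry_out", "body": {"rows": [[1,0,0,0.2,0,0,0],[1,0,0,0.1,0,0,0]]}}

```text
t: 11.4
tcp_pos: [602.4, 57.6, 69.6]
orientation: [0.006, 0.994, 0.111, -0.003]
wrist_force: [-0.5, 0.4, 2.8]
grip_width: 0.005
```

{"method": "carry_out", "body": {"rows": [[1,0,0,0.1,0,0,0]]}}

```text
t: 11.5
tcp_pos: [602.7, 57.7, 69.0]
orientation: [0.006, 0.994, 0.111, -0.002]
wrist_force: [-1.9, 0.9, 13.9]
grip_width: -0.001
```

{"method": "carry_out", "body": {"rows": [[1,0,0,0.1,0,0,0]]}}

```text
t: 11.6
tcp_pos: [603.4, 57.7, 69.0]
orientation: [0.006, 0.994, 0.111, -0.001]
wrist_force: [-2.7, 0.1, 14.0]
grip_width: -0.001
```

All four have now reached the hard stop. I'll lift clear and move off so I can check.

{"method": "carry_out", "body": {"rows": [[1,0,0,-1,0,0,0],[1,0,0,-2,0,0,0],[1,0,0,-3,0,0,0],[1,0,0,-4,0,0,0],[1,0,0,-4,0,0,0],[1,0,3,0,0,0,0],[1,0,4,0,0,0,0],[1,0,4,0,0,0,0],[1,0,4,0,0,0,0],[1,0,4,0,0,0,0],[1,0,4,0,0,0,0],[1,0,3,0,0,0,0],[1,0,0,0,0,0,0],[1,0,0,0,0,0,0]]}}

```text
t: 13.0
tcp_pos: [661.1, -203.6, 221.4]
orientation: [0.006, 0.994, 0.112, -0.002]
wrist_force: [-0.5, 0.2, -0.1]
grip_width: 0.0
```

Run:
```python
from cell import env
from h import *
sc=env.read_camera("scene");t=env.read_camera("top")
a=cv2.resize(sc["color"][165:275,220:340,::-1],None,fx=4.5,fy=4.5,interpolation=2)
b=cv2.imread("pics/scene0.png")[165:275,220:340];b=cv2.resize(b,None,fx=4.5,fy=4.5,interpolation=2)
cv2.imwrite("pics/end_s.png",cv2.resize(np.hstack([b,a]),(800,367)))
a=cv2.resize(t["color"][155:285,225:340,::-1],None,fx=4.5,fy=4.5,interpolation=2)
b=cv2.imread("pics/top0.png")[155:285,225:340];b=cv2.resize(b,None,fx=4.5,fy=4.5,interpolation=2)
cv2.imwrite("pics/end_t.png",cv2.resize(np.hstack([b,a]),(800,452)))
s=env.sense();print(s["t"],s["tcp_pos"],s["wrist_force"])
```

```text
13.1 [ 661.14792812 -202.73194724  221.51708868] [ 0.22740488 -0.83813749 -0.66126147]
```

View pics/end_s.png

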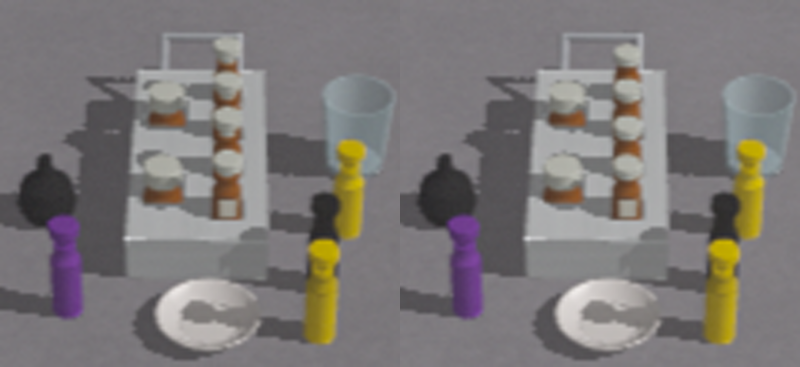

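View pics/end_t.png

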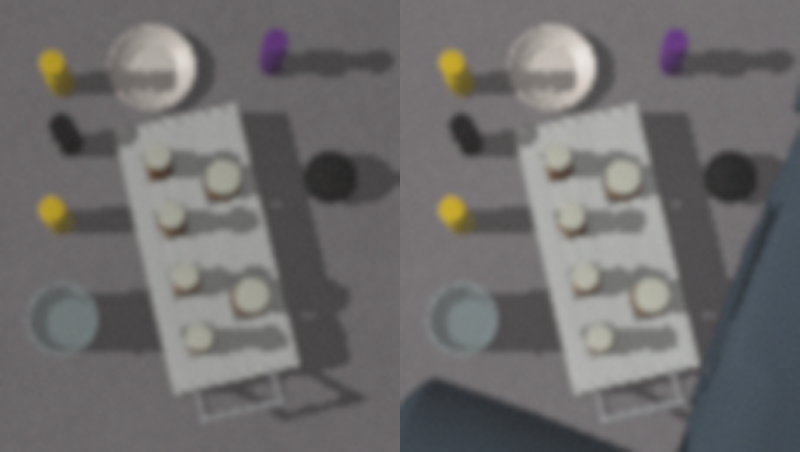

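All four stoppers sit lower by about the same final level, and nothing else has moved. The hand is clear at (661, -203, 221).

```bash
python3 -c "
from cell import env
print(env.sign_off())"
```

```text
the job is handed in; nothing more can be done
None
```

I pressed all four stoppers fully home in one pass with shut fingertips, in order from the loop end (0, 1, 2, 3). I then lifted clear and handed the job in at about 13 s.

- **Seating:** each stopper slid down at about 3 N, then hit a hard stop at the same height (TCP z 68.8–69.0 mm). Peak readings there were 25, 22, 19 and 14 N.
- **Height over the row:** between stoppers I kept the fingertips about 14–18 mm above the home level.
- **After-pictures:** the scene and top views show all four stoppers lower, the vials upright in their holes, and the jars, beaker, bulb, dish and coloured look-alikes where they were. These crops did not cover the flask and spatula, and the arm stayed well away from both.
- **Disagreement:** the shut fingertips ended about 21 mm behind the TCP, whereas the description puts them 14 mm ahead. I went by the camera views and the contact force instead.

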